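UV-treat sample tins with a star-wheel carriage

ROBOT

A 7-joint arm with a two-finger parallel gripper is mounted at the origin on a cart in front of the work surface, level with it; the furniture and walls round the work are solid. World frame = base frame: x ahead of the robot, y to its left, z up, the work surface at z = 0. Lengths are in m, angles in degrees, forces in N, time in s.
With the tool pointing down it reaches from about 0.425 to 0.95 m from the base axis. Payload 4.7 kg.
Tool frame: the origin (TCP) lies on the centre line of the jaws, within the pads' length; the fingertips stand 14 mm ahead of it and the grasp point (between the pads) lies 5 mm behind it; z points along the fingers, y is the line along which they close (so a half turn about z gives the same grasp; the last joint's range is limited). The gripper opens to 87 mm and grips with 3 to 60 N. Pads are 19 mm wide; open, the fingers measure 117 mm over their backs; the gripper's body (75 mm by 190 mm) begins 51 mm behind the grasp point.
Start: joints at [69.334, 26.849, -2.785, 87.806, 1.381, 65.374, -4.715], TCP at [0.22, -0.638, 0.237] pointing down, gripper open.
Joint ranges: [-148.3, 148.3], [-19.14, 114.17], [-79.39, 73.82], [5.75, 140.21], [-59.74, 239.74], [12.07, 113.84], [-152.46, 152.46]. Speed limits (degrees/s): [147.25, 147.25, 180, 180, 180, 180, 180].

INTERFACE

Orientations are given as [roll, pitch, yaw] about the fixed x, y, z axes, in that order (R = Rz(yaw) Ry(pitch) Rx(roll)).
In Python, from plant import bot, set_gripper, kin, monitor, eyes, order, finder gives the robot as it stands. The module is installed in compiled form; this text tells all that it offers. Calls block until the motion is done:
- bot.goto(position, orientation): joint-space move of the TCP to a pose.
- bot.move_linear(position, attitude=None, speed=0.15): straight line of the TCP; attitude=None keeps the orientation; speed is the mean speed in m/s.
- bot.movej(angles): joint-space move.
- set_gripper(opening, squeeze=None): finger opening in m; squeeze is the grip in N (None keeps the last); returns when the fingers have stopped.
- bot.sleep(seconds).
- kin.ik(position, orientation): joint angles nearest the present ones, or None.
- monitor.read_state(): the state.
- eyes.camera(name): name is "scene" or "top" or "wrist"; returns a dict with "image" (384x512x3 uint8, red, green, blue), "z_map" (384x512 float32, m along the optical axis (not along the pixel's ray), 0 where there is no reading), "intrinsics" (3x3 intrinsics, pixels), "rvec" (rotation vector, rad) and "tvec" (3), from world to camera coordinates, as OpenCV has them. Camera axes: x right, y down, z forward; pixel columns grow to the right and rows downward; lengths in m; the calibration is good to about 2 mm. The wrist camera is an equidistant fisheye: a pixel r from the principal point sees the ray r / f radians off the axis. A picture is of the moment at which its call begins.
A pose or a line that the arm cannot do raises bot.PlanningError and nothing moves.
- order.close_job(): hands the job in; it is judged then, once.
Trained networks look in the newest picture that a camera, given by its name, has taken for a name from the list of things; names that differ only in an ending like _2 or _b are one class to them, and where a whole thing is asked for, a point or a joint stands for the part that bears it (a point fixed in the world has none). Each returns a list of dicts, best first, with "p" (0 to 1); they miss things now and then, are a little off and sometimes report something else, mostly with a low value. They report only what shows in the picture. A call takes as long as a camera call. They do not tell look-alikes from the thing itself.
- finder.look_for(camera, name): "box" ([centre column, centre row, width, height] in pixels, round what is visible of it).
- finder.cut_out(camera, name): "pixels" (384x512 bool, what is visible of it) and "box" ([centre column, centre row, width, height] in pixels, round what is visible of it).
- finder.spot_point(camera, name): "position" ([column, row] in pixels: a listed point, or the origin of a listed thing).
The state is a dict: "t": time; "q": joint angles; "qd": joint speeds; "effort": joint torques, N m; "ee_pos": TCP position; "tool_rot": TCP orientation; "ft_force": force on the tool from outside, world axes, zero at the start; "moment": the same for the moment, N m; "width": finger opening in m; "grip_force": force on a finger pad.
Only numpy, scipy, OpenCV 4.12 (cv2) and the standard library are available. Lean on these libraries where they do the work, as an engineer would, in place of code of your own. Each camera call takes 0.05 s, during which the arm holds its last target. There are 200 camera calls.

TASK

Give the round sample tins their UV treatment: wind the steel carriage fully out to its front stop by pushing the spokes of the star wheel, stand all the round sample tins upright on it, wind it fully into the white cabinet, then twist the start switch on the cabinet's roof clockwise to its stop for a moment and let it spring back. After that wind the carriage fully out again, stand all the tins upright in the flat steel tray and leave the carriage fully out. Move the carriage only with the star wheel (never push or pull the carriage itself), never turn the switch while the carriage is not fully in, and leave the reagent bottle and the mortar where they are.

Things in the scene. Friction and masses are not known exactly. Their poses are not given: they have to be found in the camera images.
- tin_1: low round steel sample tin with a fixed lid, 62 mm in diameter, lid top 42 mm high, with an upright black round knob on the lid, 24 mm in diameter, 42 to 64 mm above the underside; about 0.15 kg, upright on the counter at the start; origin at the centre of its underside, z up its axis. Some of the four tins may be absent
- tin_2: low round steel sample tin with a fixed lid, 62 mm in diameter, lid top 42 mm high, with an upright black round knob on the lid, 24 mm in diameter, 42 to 64 mm above the underside; about 0.15 kg, upright on the counter at the start; origin at the centre of its underside, z up its axis. Some of the four tins may be absent
- tin_3: low round steel sample tin with a fixed lid, 62 mm in diameter, lid top 42 mm high, with an upright black round knob on the lid, 24 mm in diameter, 42 to 64 mm above the underside; about 0.15 kg, upright on the counter at the start; origin at the centre of its underside, z up its axis. Some of the four tins may be absent
- tin_4: low round steel sample tin with a fixed lid, 62 mm in diameter, lid top 42 mm high, with an upright black round knob on the lid, 24 mm in diameter, 42 to 64 mm above the underside; about 0.15 kg, upright on the counter at the start; origin at the centre of its underside, z up its axis. Some of the four tins may be absent
- carriage: sliding carriage; its origin is the centre of its top face, 28 mm above the counter. It is a flat steel plate without a rim, 120 mm (its x) by 250 mm (its y), 6 mm thick; it slides along its +x into the white cabinet, whose mouth is 98 mm high above it and 280 mm wide. Axes are those of the cabinet: +x points into the cabinet, away from the robot, z up
- star_wheel (a joint): angle of the star wheel, rad: 0 = carriage fully out at its front stop, 5.236 = carriage fully in the cabinet at its inner stop (0.19 m of travel, 36 mm per rad); grows counter-clockwise seen from above. It stays where it is left; turning it takes about 0.45 N m (6 N on a spoke at 75 mm from the axis)
- wheel_axis (a point): point on the star wheel's vertical axis, fixed, at spoke height (81 mm above the counter), cabinet axes. Six level spokes 12 mm thick end in 22 mm black balls 96 mm from the axis; hub radius 21 mm, 15 mm higher than the spokes' centres. At joint angle q the spokes lie at q + k x 60 degrees from +x, counter-clockwise. The gearbox below (85 mm square) tops out 25 mm lower
- guard_edge (a point): middle of the near edge of the flat steel guard, at its top face, cabinet axes; 22 mm beyond the wheel's axis, 26 mm above the spokes' centres. The fixed guard, 5 mm thick and 226 mm wide, covers all the wheel beyond this edge, so fingers can reach down between the spokes only on the near half of the wheel
- start_switch (a joint): angle of the start switch, rad: 0 = at rest, bar along the cabinet's x; it turns clockwise seen from above to a stop at 1.05; a spring (0.12 N m per rad) returns it to 0 when let go
- switch_grip (a point): centre of the black grip bar of the start switch on the cabinet's roof, fixed, on its vertical turning axis, 175 mm above the counter; the bar is 58 mm long (along x at rest), 14 mm thick, and reaches from 14 mm above to 14 mm below this point. Roof 146 mm above the counter, its front edge 75 mm nearer than this point, 300 mm wide
- tray: shallow steel instrument tray, fixed, outside 136 mm (its x) by 206 mm (its y), inside 128 by 196 mm, rim 18 mm high, floor 2 mm thick; origin at the centre of its underside
- reagent: amber reagent bottle with black cap, 62 mm in diameter, 130 mm tall; bystander, leave alone
- mortar: white porcelain mortar, 94 mm wide, 58 mm tall; bystander, leave alone
Mind the look-alikes: they are no part of the job. What is shaped like the tin_2 but purple or red is not meant. There is more than one size of the tray; the one meant has the size given above.

How it is judged (in metres and radians):
On the way, in this order (a step that is already met when the one before it is completed fails the run):
1. the carriage is fully out and every tin stands upright on it (value of joint star_wheel below 0.15 rad and x of tin_1 in the frame of carriage between -0.055 and 0.055 m and y of tin_1 in the frame of carriage between -0.12 and 0.12 m and z of tin_1 in the frame of carriage between -0.006 and 0.012 m and angle between each of tin_1, tin_2, tin_3, tin_4's own z axis and vertical below 0.15 rad and x of tin_2 in the frame of carriage between -0.055 and 0.055 m and y of tin_2 in the frame of carriage between -0.12 and 0.12 m and z of tin_2 in the frame of carriage between -0.006 and 0.012 m and x of tin_3 in the frame of carriage between -0.055 and 0.055 m and y of tin_3 in the frame of carriage between -0.12 and 0.12 m and z of tin_3 in the frame of carriage between -0.006 and 0.012 m and x of tin_4 in the frame of carriage between -0.055 and 0.055 m and y of tin_4 in the frame of carriage between -0.12 and 0.12 m and z of tin_4 in the frame of carriage between -0.006 and 0.012 m and linear speed of each of tin_1, tin_2, tin_3, tin_4 below 0.03 m/s), for 0.2 s.
2. the carriage is wound fully in with every tin standing on it (value of joint star_wheel above 5.08 rad and x of tin_1 in the frame of carriage between -0.055 and 0.055 m and y of tin_1 in the frame of carriage between -0.12 and 0.12 m and z of tin_1 in the frame of carriage between -0.006 and 0.012 m and angle between each of tin_1, tin_2, tin_3, tin_4's own z axis and vertical below 0.15 rad and x of tin_2 in the frame of carriage between -0.055 and 0.055 m and y of tin_2 in the frame of carriage between -0.12 and 0.12 m and z of tin_2 in the frame of carriage between -0.006 and 0.012 m and x of tin_3 in the frame of carriage between -0.055 and 0.055 m and y of tin_3 in the frame of carriage between -0.12 and 0.12 m and z of tin_3 in the frame of carriage between -0.006 and 0.012 m and x of tin_4 in the frame of carriage between -0.055 and 0.055 m and y of tin_4 in the frame of carriage between -0.12 and 0.12 m and z of tin_4 in the frame of carriage between -0.006 and 0.012 m), for 0.2 s.
3. with the carriage in and the tins on it, the start switch is turned to its stop (all of step 2 and value of joint start_switch above 0.95 rad), for 0.1 s.
4. the switch is let go and springs back, the carriage still in (value of joint star_wheel above 5.08 rad and value of joint start_switch below 0.1 rad), for 0.2 s.
5. the carriage is wound fully out again (value of joint star_wheel below 0.15 rad), for 0.2 s.
At the end, for the whole second after the job is handed in: every tin stands upright (within 0.15 rad) and at rest in the steel tray, its centre inside the rim; the star wheel is within 0.15 rad of fully out; the switch is back at rest (below 0.1 rad) (value of joint star_wheel below 0.15 rad and value of joint start_switch below 0.1 rad and x of tin_1 in the frame of tray between -0.055 and 0.055 m and y of tin_1 in the frame of tray between -0.09 and 0.09 m and z of tin_1 in the frame of tray between -0.006 and 0.012 m and angle between each of tin_1, tin_2, tin_3, tin_4's own z axis and vertical below 0.15 rad and x of tin_2 in the frame of tray between -0.055 and 0.055 m and y of tin_2 in the frame of tray between -0.09 and 0.09 m and z of tin_2 in the frame of tray between -0.006 and 0.012 m and x of tin_3 in the frame of tray between -0.055 and 0.055 m and y of tin_3 in the frame of tray between -0.09 and 0.09 m and z of tin_3 in the frame of tray between -0.006 and 0.012 m and x of tin_4 in the frame of tray between -0.055 and 0.055 m and y of tin_4 in the frame of tray between -0.09 and 0.09 m and z of tin_4 in the frame of tray between -0.006 and 0.012 m and linear speed of each of tin_1, tin_2, tin_3, tin_4 below 0.03 m/s); the robot touches nothing.
It fails at once if the carriage is pushed or pulled directly by the robot (contact force between any of the fingers, the arm and carriage above 8 N).
It fails at once if the start switch is turned while the carriage is not fully in (value of joint start_switch above 0.35 rad and value of joint star_wheel below 4.95 rad).
It fails at once if a bystander (reagent bottle, mortar) is moved more than 4 cm or tipped (distance of any of reagent, mortar from where it was at the start of the episode above 0.04 m or angle between any of reagent, mortar's own z axis and vertical above 0.5 rad).
Of tin_1, tin_2, tin_3, tin_4 only 2 to 3 are there at a start; the rules pass over those that are not, and their reading is None.
At some moment in a run one of tin_1, tin_2, tin_3, tin_4 may be knocked a few centimetres aside while the robot is not near it.
It also fails if it takes over 210 s, if anything falls off the work surface, if the arm or the gripper's body presses on something with over 40 N, if the wrist force passes 120 N, or if a joint passes its speed limit or range.

## Working session

There is one attempt and no reset: what is moved stays moved. The work goes in short steps, each a Python script; the robot and the scene stay as the last script left them, time stands still between calls to the robot, and variables do not carry over. Pictures are saved under pics/ and viewed, at most 14 in all, crops included, and the job is handed in when it is done.

```bash
mkdir -p pics
cat > h.py <<'E'
import numpy as np, cv2
from plant import bot,set_gripper,kin,monitor,eyes,order,finder
def cam(n):
    c=eyes.camera(n); c['R']=cv2.Rodrigues(np.array(c['rvec'],float))[0]; c['t']=np.array(c['tvec'],float).ravel(); c['n']=n; return c
def cloud(c):
    K=np.array(c['intrinsics']); v,u=np.mgrid[0:384,0:512]; x=(u-K[0,2])/K[0,0]; y=(v-K[1,2])/K[1,1]; z=c['z_map']
    if c['n']=='wrist':
        r=np.hypot(x,y); s=np.where(r>1e-9,np.tan(np.minimum(r,1.5))/np.maximum(r,1e-9),1); x=x*s;y=y*s
    P=np.stack([x*z,y*z,z],-1)
    W=(P-c['t'])@c['R']; W[z<=0]=np.nan
    return W
def save(c,f,crop=None,scale=1):
    im=c['image'][:,:,::-1]
    if crop: im=im[crop[1]:crop[3],crop[0]:crop[2]]
    cv2.imwrite('pics/'+f,cv2.resize(im,None,fx=scale,fy=scale,interpolation=cv2.INTER_CUBIC))
E
cat > a.py <<'E'
from h import *
print(monitor.read_state()['t'])
for n in ['scene','top']:
    c=cam(n); save(c,n+'0.png',scale=1.5); W=cloud(c)
    print(n,'cam pos',-c['R'].T@c['t'])
    for k in ['tin_1','tray','carriage','star_wheel','start_switch','reagent','mortar']:
        for d in finder.cut_out(n,k)[:6]:
            m=d['pixels']; p=W[m]; p=p[~np.isnan(p[:,0])]
            if len(p)==0: continue
            print(k,round(d['p'],2),np.round(d['box']),'med',np.round(np.median(p,0),3),'lo',np.round(np.percentile(p,2,axis=0),3),'hi',np.round(np.percentile(p,98,axis=0),3),'rgb',np.median(c['image'][m],0))
    for k in ['wheel_axis','guard_edge','switch_grip','carriage']:
        for d in finder.spot_point(n,k)[:2]:
            u,v=np.round(d['position']).astype(int); print(k,round(d['p'],2),u,v,np.round(W[min(v,383),min(u,511)],3))
E
python3 a.py
```

```text
0.0
scene cam pos [-0.51948113 -0.97358916  1.20070835]
tin_1 0.72 [229. 213.  14.  18.] med [0.44  0.144 0.038] lo [ 0.419  0.123 -0.003] hi [0.483 0.215 0.064] rgb [168.  174.5 186. ]
tin_1 0.62 [240. 200.  11.  15.] med [0.544 0.187 0.038] lo [ 0.523  0.167 -0.001] hi [0.603 0.227 0.066] rgb [165. 169. 183.]
tin_1 0.57 [263. 196.   5.  14.] med [0.635 0.131 0.04 ] lo [0.621 0.113 0.011] hi [0.656 0.157 0.065] rgb [179.5  65.   69. ]
tray 0.88 [216. 194.  23.  18.] med [0.531 0.368 0.002] lo [ 0.446  0.311 -0.004] hi [0.576 0.445 0.02 ] rgb [251. 251. 253.]
tray 0.69 [164. 180.  31.  16.] med [0.426 0.691 0.002] lo [ 0.37   0.604 -0.007] hi [0.479 0.757 0.015] rgb [250. 250. 252.]
tray 0.45 [230. 213.  10.  19.] med [0.438 0.143 0.038] lo [0.419 0.122 0.   ] hi [0.467 0.177 0.064] rgb [170. 177. 188.]
carriage 0.7 [283. 226.  54.  32.] med [ 0.538 -0.083  0.028] lo [ 0.483 -0.2    0.013] hi [0.607 0.041 0.034] rgb [229. 232. 244.]
star_wheel 0.57 [320. 251.  54.  24.] med [ 0.473 -0.338  0.086] lo [ 0.388 -0.417  0.001] hi [ 0.586 -0.254  0.096] rgb [147.5 151.  167. ]
reagent 0.49
[... 1923 characters left out ...]
[ 0.401 -0.413  0.04 ] hi [ 0.524 -0.247  0.1  ] rgb [137. 142. 151.]
start_switch 0.4 [300. 157.   7.  12.] med [ 0.659 -0.072  0.171] lo [ 0.634 -0.092  0.157] hi [ 0.679 -0.058  0.194] rgb [41. 42. 45.]
reagent 0.5 [226. 160.  18.  23.] med [0.689 0.244 0.088] lo [0.673 0.218 0.001] hi [0.741 0.275 0.138] rgb [130.5 102.   84. ]
mortar 0.57 [407. 207.  20.  23.] med [ 0.519 -0.55   0.033] lo [ 0.47  -0.584  0.002] hi [ 0.55  -0.501  0.064] rgb [182.5 185.  184.5]
wheel_axis 0.61 186 206 [0.501 0.412 0.007]
guard_edge 0.71 359 200 [ 0.507 -0.324  0.098]
guard_edge 0.6 404 209 [ 0.508 -0.539  0.007]
switch_grip 0.82 301 158 [ 0.653 -0.077  0.184]
carriage 0.71 300 196 [ 0.549 -0.084  0.032]
```

View pics/scene0.png

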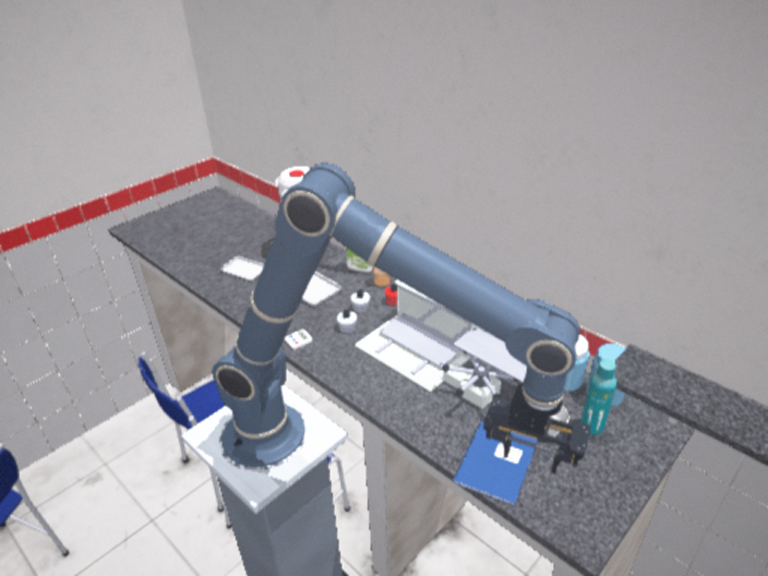

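View pics/top0.png

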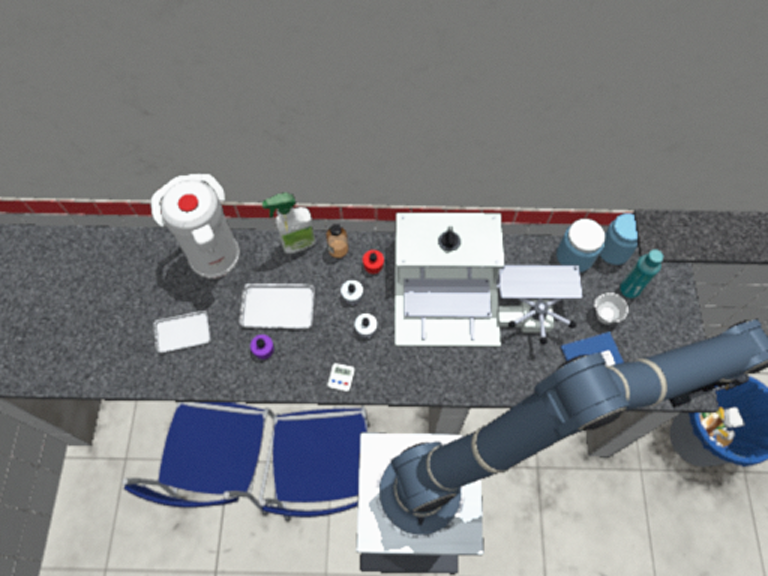

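The pictures show two steel tins (scaled top view (365,324) and (351,291)). There are purple and red look-alikes, a big and a small tray, and the star wheel at (541,318). The arm may be hiding a third tin on the right. Next is a closer look from the wrist camera above the wheel.

```bash
cat > b.py <<'E'
from h import *
print(monitor.read_state()['tool_rot'])
for y in (90,-90):
    print(y,kin.ik([0.42,-0.33,0.33],[180,0,y]))
bot.goto([0.40,-0.33,0.33],[180,0,90] if kin.ik([0.40,-0.33,0.33],[180,0,90]) is not None else [180,0,-90])
set_gripper(0.0)
for n in ['wrist','top']:
    c=cam(n); save(c,n+'1.png',scale=1.5); W=cloud(c); np.save(n+'1.npy',W)
    print(n,'cam pos',-c['R'].T@c['t'])
    for k in ['tin_1','carriage','star_wheel','start_switch']:
        for d in finder.cut_out(n,k)[:6]:
            m=d['pixels']; p=W[m]; p=p[~np.isnan(p[:,0])]
            if len(p)==0: continue
            print(k,round(d['p'],2),np.round(d['box']),'med',np.round(np.median(p,0),3),'lo',np.round(np.percentile(p,2,axis=0),3),'hi',np.round(np.percentile(p,98,axis=0),3),'rgb',np.median(c['image'][m],0))
    for k in ['wheel_axis','guard_edge','switch_grip','carriage']:
        for d in finder.spot_point(n,k)[:1]:
            u,v=np.round(d['position']).astype(int); print(k,round(d['p'],2),u,v,np.round(W[min(v,383),min(u,511)],3))
E
python3 b.py
```

```text
[ 1.79995511e+02 -1.27624464e-03  1.90094500e+01]
90 [ 55.03105324  11.23220505 -25.0828018   98.51492402   4.99960012
  71.35503665  28.76902734]
-90 [  28.39477885    9.35423186    6.0565866    99.96550429   -1.04093895
   70.73450772 -145.28509908]
wrist cam pos [ 0.39975982 -0.26373812  0.47824498]
carriage 0.82 [348.  42.  77.  83.] med [ 0.54  -0.135  0.028] lo [ 0.484 -0.2    0.026] hi [ 0.6   -0.064  0.03 ] rgb [194. 198. 209.]
star_wheel 0.89 [296. 157.  99. 110.] med [ 0.471 -0.329  0.087] lo [ 0.389 -0.385  0.05 ] hi [ 0.515 -0.246  0.096] rgb [120. 123. 127.]
start_switch 0.75 [458.   6.  25.   8.] med [ 0.661 -0.092  0.16 ] lo [ 0.644 -0.099  0.154] hi [ 0.681 -0.082  0.162] rgb [29. 30. 31.]
wheel_axis 0.84 317 172 [ 0.48  -0.333  0.091]
guard_edge 0.87 343 171 [ 0.512 -0.328  0.107]
carriage 0.59 346 11 [ 0.539 -0.084  0.029]
top cam pos [-0.25338205  0.0851482   1.82582291]
tin_1 0.76 [246. 217.  10.  15.] med [0.443 0.155 0.044] lo [0.42  0.13  0.015] hi [0.477 0.183 0.073] rgb [236.5 240.5 241.5]
tin_1 0.67 [234. 195.  13.  14.] med [0.544 0.198 0.044] lo [0.523 0.1
[... 153 characters left out ...]
72] rgb [195.  50.  50.]
tin_1 0.51 [176. 234.  14.  21.] med [0.373 0.441 0.044] lo [0.35  0.416 0.011] hi [0.406 0.47  0.071] rgb [131.  70. 176.]
carriage 0.86 [300. 195.  65.  24.] med [ 0.544 -0.076  0.03 ] lo [ 0.485 -0.199  0.012] hi [0.608 0.046 0.039] rgb [219.  224.5 235. ]
star_wheel 0.42 [353. 211.  21.  18.] med [ 0.486 -0.297  0.088] lo [ 0.435 -0.333  0.05 ] hi [ 0.529 -0.241  0.098] rgb [124. 129. 136.]
start_switch 0.39 [300. 158.   8.  14.] med [ 0.659 -0.072  0.169] lo [ 0.634 -0.092  0.154] hi [ 0.684 -0.054  0.194] rgb [42.  42.5 46. ]
wheel_axis 0.75 359 203 [ 0.497 -0.326  0.088]
guard_edge 0.7 360 200 [ 0.506 -0.328  0.099]
carriage 0.76 298 196 [ 0.548 -0.075  0.034]
```

View pics/wrist1.png

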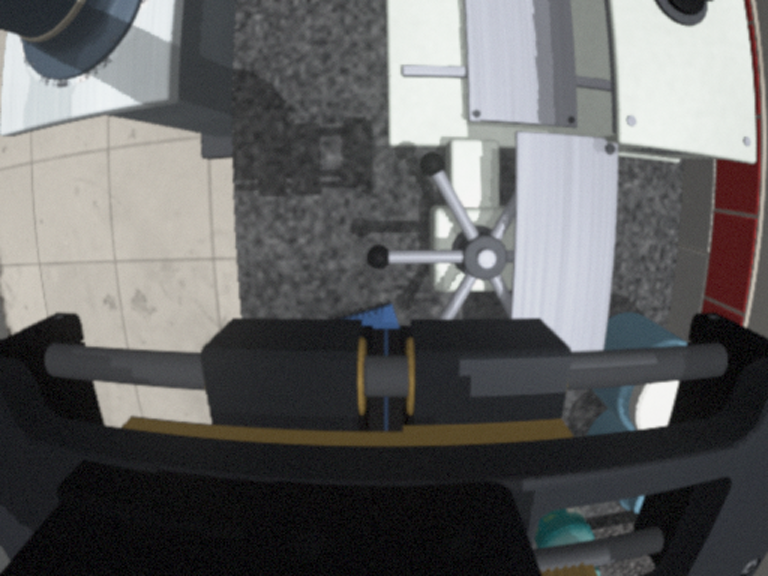

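View pics/top1.png

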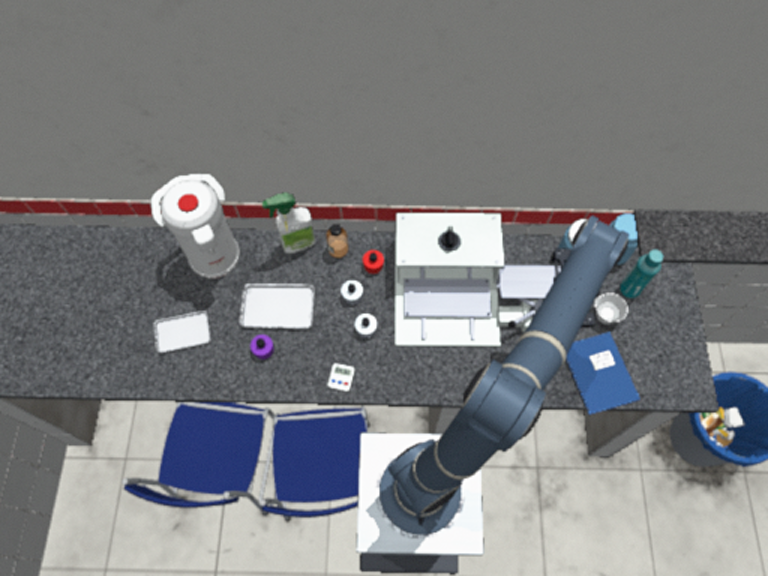

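The view shows the wheel hub at (486,257), with spokes at about 180°, 120° and 240°, and only two real tins. I'll fit the wheel's axis and phase and the cabinet's yaw from the cloud.

```bash
cat > wf.py <<'E'
import numpy as np
from scipy.optimize import minimize
def fit(W,ax0=(0.488,-0.331)):
    p=W.reshape(-1,3); p=p[~np.isnan(p[:,0])]
    hub=p[(np.hypot(p[:,0]-ax0[0],p[:,1]-ax0[1])<0.035)&(abs(p[:,2]-0.096)<0.004)]
    r=np.hypot(p[:,0]-ax0[0],p[:,1]-ax0[1]); s=p[(r<0.115)&(abs(p[:,2]-0.085)<0.009)&(p[:,0]<ax0[0]+0.018)]
    def cost(v):
        d=s[:,:2]-v[:2]; rr=np.hypot(*d.T); a=np.arctan2(d[:,1],d[:,0])-v[2]; a=(a+np.pi/6)%(np.pi/3)-np.pi/6
        e=rr*np.sin(a); return np.mean(np.minimum(abs(e),0.02)[rr>0.03])
    best=min((minimize(cost,[*ax0,ph],method='Nelder-Mead',options=dict(initial_simplex=np.array([*ax0,ph])+np.vstack([np.zeros(3),np.diag([.004,.004,.2])]))) for ph in np.radians([0,20,40])),key=lambda o:o.fun)
    return hub[:,:2].mean(0) if len(hub) else None,len(hub),best.x[:2],np.degrees(best.x[2])%60,best.fun,len(s)
E
python3 - <<'E'
from wf import *; import cv2
W=np.load('wrist1.npy'); print(fit(W))
p=W.reshape(-1,3); p=p[~np.isnan(p[:,0])]
g=p[(abs(p[:,2]-0.107)<0.004)&(p[:,1]<-0.2)&(p[:,1]>-0.45)&(p[:,0]>.48)&(p[:,0]<.65)]
ys=np.arange(-.42,-.23,.01); e=[(y,g[abs(g[:,1]-y)<.006][:,0].min()) for y in ys if (abs(g[:,1]-y)<.006).any()]
e=np.array(e); k=np.polyfit(e[:,0],e[:,1],1); print('guard edge',k,np.degrees(np.arctan(-k[0])),'y',g[:,1].min(),g[:,1].max(),'x at mid',np.median(e[:,1]))
for nm in ['wrist1.npy','top1.npy']:
    p=np.load(nm).reshape(-1,3); p=p[~np.isnan(p[:,0])]
    c=p[(abs(p[:,2]-0.028)<.005)&(p[:,0]>.46)&(p[:,0]<.58)&(p[:,1]>-.21)&(p[:,1]<.06)]
    e=np.array([(y,np.percentile(c[abs(c[:,1]-y)<.008][:,0],1)) for y in np.arange(-.19,.04,.012) if (abs(c[:,1]-y)<.008).sum()>4]); print(nm,np.degrees(np.arctan(-np.polyfit(e[:,0],e[:,1],1)[0])),np.median(e[:,1]),c[:,1].min(),c[:,1].max())
    r=p[(abs(p[:,2]-.146)<.006)&(p[:,0]>.5)&(p[:,0]<.8)&(abs(p[:,1])<.3)]
    if len(r): print('roof',np.percentile(r,[1,99],axis=0))
    t=p[(abs(p[:,2]-.012)<.012)&(p[:,0]>.42)&(p[:,0]<.6)&(p[:,1]>.29)&(p[:,1]<.54)&(p[:,2]>.012)]
    if len(t)>5: print('tray',cv2.minAreaRect(t[:,:2].astype(np.float32)*1000))
E
```

```text
(array([ 0.48896804, -0.33146235]), 201, array([ 0.48739601, -0.3325018 ]), np.float64(0.09922000119984803), np.float64(0.003303443766934317), 2265)
guard edge [-0.26788901  0.43224331] 14.996782590917402 y -0.4193016014521335 -0.2162416643135811 x at mid 0.5109684653078206
wrist1.npy -7.133915434010588 0.482566161497186 -0.20296346845401517 -0.057350601442516386
roof [[ 0.58696018 -0.22656756  0.14091906]
 [ 0.78052394 -0.0635507   0.15117874]]
top1.npy 2.2256950196989362 0.4835038634789388 -0.20922045386524216 0.046326641054838975
roof [[ 0.5876489  -0.25726057  0.14024482]
 [ 0.78522853  0.25068809  0.15188118]]
tray ((508.7915344238281, 417.52813720703125), (244.48873901367188, 176.4453582763672), 89.99711608886719)
```

```bash
cat >> h.py <<'E'
AX=np.array([0.489,-0.3315]); ZP=0.082; RP=0.065
def pol(th,z=ZP,r=RP): a=np.radians(th); return [AX[0]+r*np.cos(a),AX[1]+r*np.sin(a),z]
def F(): return np.array(monitor.read_state()['ft_force'])
def stroke(th0,th1,ori,step=4,fmax=25,speed=0.12):
    """descend at th0, push to th1, stop on tangential force; leaves finger at the end, returns (theta, force log)"""
    p=pol(th0,0.20)
    if np.linalg.norm(np.array(monitor.read_state()['ee_pos'])-p)>0.01: bot.goto(p,ori)
    bot.move_linear(pol(th0)); f0=F(); log=[]; s=np.sign(th1-th0); th=th0
    while (th1-th)*s>0:
        th+=s*min(step,abs(th1-th)); bot.move_linear(pol(th),speed=speed); f=F()-f0
        a=np.radians(th); ft=-s*(f@[-np.sin(a),np.cos(a),0]); log.append((round(float(th)),round(float(ft),1),round(float(np.linalg.norm(f)),1)))
        if ft>fmax: break
    return th,log
def lift(th,back,z=0.20):
    bot.move_linear(pol(th+back)); bot.move_linear(pol(th+back,z),speed=0.25)
E
python3 - <<'E'
from h import *
for y in (0,180):
    print(y,[None if (k:=kin.ik(pol(t),[180,0,y])) is None else np.round(k) for t in (268,180,92)])
ori=[180,0,0]
bot.goto(pol(268,0.20),ori); print(monitor.read_state()['t'])
th,log=stroke(268,232,ori,step=3); print(th,log,monitor.read_state()['t'],monitor.read_state()['ee_pos'])
E
```

```text
0 [array([ 43.,  32., -10., 102.,   7.,  46., -61.]), array([ 43.,  26., -12., 114.,   8.,  41., -64.]), array([ 34.,  27., -13., 112.,   9.,  42., -74.])]
180 [array([ 59.,  36., -33., 101.,  25.,  50., 105.]), array([ 59.,  29., -33., 113.,  22.,  44., 103.]), array([ 51.,  31., -35., 111.,  24.,  46.,  93.])]
6.4083
232 [(265, -0.1, 1.4), (262, -0.2, 1.3), (259, -0.8, 0.9), (256, 5.6, 5.9), (253, 6.0, 6.2), (250, 5.7, 6.1), (247, 6.7, 7.4), (244, 6.5, 6.8), (241, 7.4, 7.6), (238, 6.3, 6.6), (235, 6.9, 7.1), (232, 7.0, 7.4)] 10.3417 [ 0.4533728  -0.38375364  0.08363583]
```

Run:
```python
from h import *
ori=[180,0,0]; f0=F(); log=[]; th=232
while th>92:
    th-=4; bot.move_linear(pol(th),speed=0.12); f=F()-f0; a=np.radians(th); ft=f@[-np.sin(a),np.cos(a),0]; log.append((th,round(float(ft),1)))
    if ft>14: break
print(log,monitor.read_state()['t'])
lift(th,6)
c=cam('wrist'); save(c,'wrist2.png',scale=1.5); W=cloud(c); np.save('wrist2.npy',W)
from wf import fit
print(fit(W,(0.489,-0.3315)))
for d in finder.cut_out('wrist','carriage')[:2]:
    p=W[d['pixels']]; print(d['p'],np.nanpercentile(p,[2,50,98],axis=0))
```

```text
[(228, 0.5), (224, -0.2), (220, -0.2), (216, -0.7), (212, 0.3), (208, -0.5), (204, 1.2), (200, 1.5), (196, 1.6), (192, 1.3), (188, 3.3), (184, 3.6), (180, 4.1), (176, 6.5), (172, 6.6), (168, 6.1), (164, 7.2), (160, 7.2), (156, 7.8), (152, 8.3), (148, 9.3), (144, 8.6), (140, 9.0), (136, 9.3), (132, 16.0)] 16.5917
(array([ 0.48989046, -0.33211731]), 440, array([ 0.48925897, -0.33151064]), np.float64(0.8064968306654094), np.float64(0.003415123429894238), 4944)
0.6 [[ 0.40858985 -0.20002914  0.02585821]
 [ 0.46760722 -0.10539894  0.0278084 ]
 [ 0.5237436   0.03854099  0.02935512]]
```

View pics/wrist2.png

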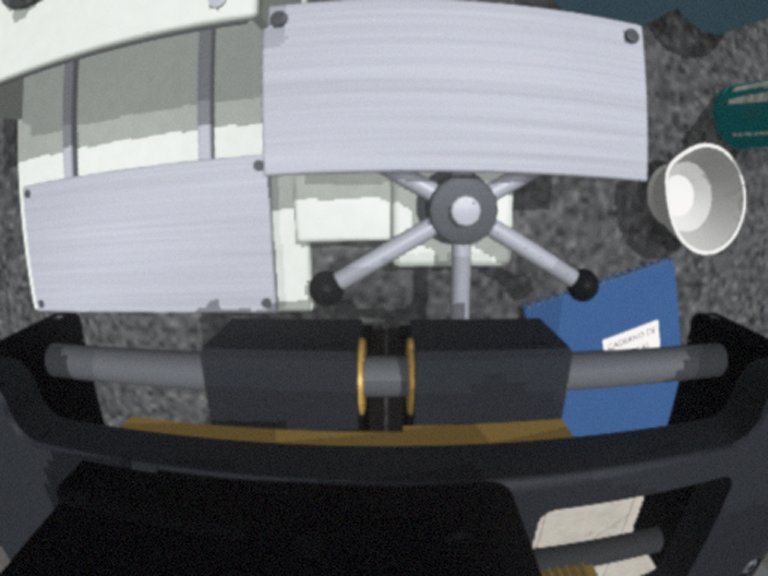

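The wheel is at 0 and the carriage is fully out, centred at about (0.466,-0.077). Now the tins.

```bash
cat >> h.py <<'E'
CAR=np.array([0.466,-0.077])
def knob(W,g,z0,rad=0.04):
    """centre of knob (top 64 mm above underside z0) near guess g"""
    p=W.reshape(-1,3); p=p[~np.isnan(p[:,0])]; g=np.array(g,float)
    for r in (rad,0.02,0.018):
        s=p[(np.hypot(*(p[:,:2]-g).T)<r)&(abs(p[:,2]-z0-0.060)<0.009)]
        if len(s)<5: return None,len(s)
        g=(s[:,:2].max(0)+s[:,:2].min(0))/2 if r<.03 else np.median(s[:,:2],0)
    return g,len(s)
def pick(g,z0,ori=[180,0,0]):
    set_gripper(0.06)
    bot.goto([g[0]-0.03,g[1],z0+0.20],ori); c=cam('wrist'); k,n=knob(cloud(c),g,z0)
    print('knob',k,n,'guess',g)
    if k is None: return False
    bot.goto([*k,z0+0.12],ori); bot.move_linear([*k,z0+0.060],speed=0.15); set_gripper(0.0,squeeze=25)
    st=monitor.read_state(); print('width',st['width'],st['grip_force'])
    bot.move_linear([*k,z0+0.16],speed=0.2); print('width',monitor.read_state()['width'])
    return True
def place(t,z0,ori=[180,0,0],zc=0.20):
    bot.goto([*t,z0+0.16],ori); bot.move_linear([*t,z0+0.075],speed=0.2); bot.move_linear([*t,z0+0.0615],speed=0.04)
    print('F',np.round(F(),1)); set_gripper(0.05); bot.move_linear([*t,z0+0.16],speed=0.25)
E
python3 - <<'E'
from h import *
print(pick((0.449,0.156),0)); place(CAR+[0,0.05],0.028)
c=cam('wrist'); save(c,'wrist3.png',scale=1.5); print(knob(cloud(c),CAR+[0,0.05],0.028),monitor.read_state()['t'])
E
```

```text
knob [0.44812028 0.1558025 ] 461 guess (0.449, 0.156)
width 0.02269779186741342 25.000254430342466
width 0.022829587445495528
True
F [-0.2 -0.5 -0.5]
(array([ 0.46614308, -0.02648477]), 637) 25.9917
```

View pics/wrist3.png

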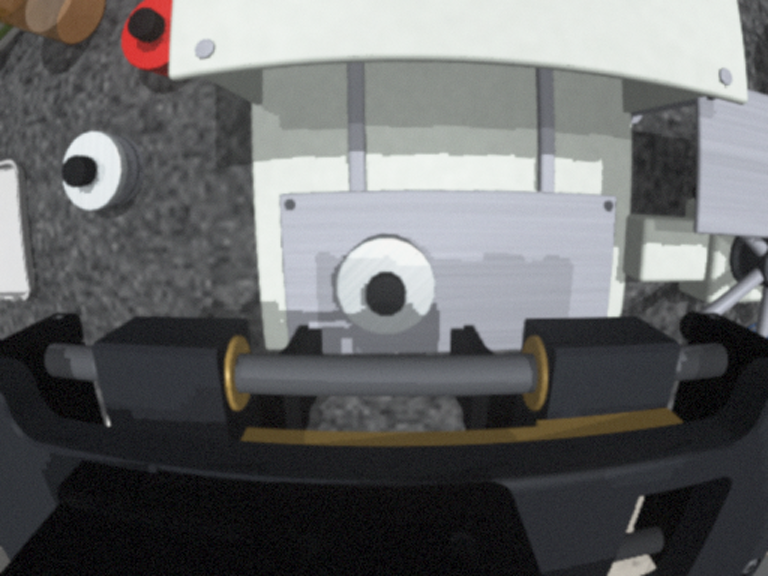

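The first tin stands on the plate at (386,290). Now the second.

Run:
```python
from h import *
ok=pick((0.551,0.199),0); print(ok)
if ok:
    place(CAR+[0,-0.05],0.028)
    bot.goto([CAR[0]-.03,CAR[1],0.28],[180,0,0])
    c=cam('wrist'); W=cloud(c); print([knob(W,CAR+[0,s],0.028,.06) for s in (.05,-.05)],monitor.read_state()['t'])
    c=cam('top')
    print([(round(d['p'],2),np.round(d['box'])) for d in finder.look_for('top','tin_1')])
```

```text
knob [0.55181599 0.20014929] 462 guess (0.551, 0.199)
width 0.023235353743308172 25.00017293030396
width 0.02252427657413477
True
F [-0.9 -0.1 -2.4]
[(array([ 0.46619037, -0.02717015]), 353), (array([ 0.46627653, -0.12712037]), 343)] 34.0833
[(0.57, array([176., 233.,  13.,  18.])), (0.55, array([287., 212.,   9.,  16.])), (0.51, array([250., 174.,  14.,  13.])), (0.51, array([326., 185., 126.,  90.]))]
```

Run:
```python
from h import *
from wf import fit
ori=[180,0,0]; set_gripper(0.0)
th,log=stroke(95,223,ori,fmax=25); print(th,log[2:5],log[-1]); lift(th,-6)
c=cam('wrist'); W=cloud(c); print(fit(W,AX)[2:4],monitor.read_state()['t'])
d=finder.cut_out('wrist','carriage')
if d: print(np.nanpercentile(W[d[0]['pixels']],[2,98],axis=0))
```

```text
223 [(107, 5.5, 6.0), (111, 5.8, 6.6), (115, 6.3, 6.8)] (223, 7.7, 8.5)
(array([ 0.48913638, -0.33384799]), np.float64(54.9628381150851)) 45.9583
[[ 0.48061273 -0.19914121  0.02592153]
 [ 0.59614015 -0.00814507  0.02949569]]
```

Run:
```python
from h import *
from wf import fit
ori=[180,0,0]
th,log=stroke(90,226,ori,fmax=25); print(th,log[:4],log[-1]); lift(th,-6)
c=cam('wrist'); W=cloud(c); print(fit(W,AX)[2:4],monitor.read_state()['t'])
th,log=stroke(90,200,ori,fmax=15); print(th,log); lift(th,-8)
c=cam('wrist'); save(c,'wrist4.png',scale=1.5); W=cloud(c); print(fit(W,AX)[2:4],monitor.read_state()['t'])
```

```text
226 [(94, 0.3, 0.5), (98, 0.4, 1.2), (102, 4.6, 4.7), (106, 6.1, 6.5)] (226, 6.9, 7.7)
(array([ 0.48914111, -0.33392556]), np.float64(58.30016876564527)) 56.9083
178 [(94, 0.1, 0.7), (98, -0.0, 0.3), (102, 2.2, 2.3), (106, 6.2, 7.0), (110, 7.3, 7.8), (114, 6.4, 7.3), (118, 6.3, 6.9), (122, 5.6, 5.8), (126, 6.2, 6.7), (130, 6.1, 6.3), (134, 5.8, 6.3), (138, 6.8, 7.7), (142, 5.3, 5.8), (146, 4.8, 5.3), (150, 6.5, 7.0), (154, 5.1, 5.6), (158, 6.2, 6.5), (162, 4.9, 5.2), (166, 4.9, 5.6), (170, 4.6, 4.9), (174, 12.9, 13.5), (178, 20.6, 22.5)]
(array([ 0.48893848, -0.33205177]), np.float64(0.8600583580491161)) 64.8083
```

View pics/wrist4.png

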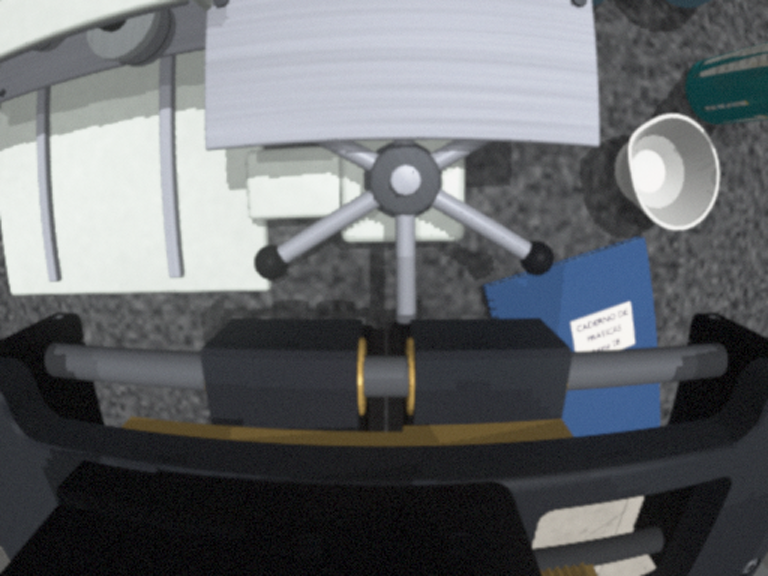

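Wheel phase is about 0 again after the inner stop, so the carriage is fully in. Now the switch.

Run:
```python
from h import *
set_gripper(0.06); bot.goto([0.60,-0.075,0.34],[180,0,0])
c=cam('wrist'); W=cloud(c); p=W.reshape(-1,3); p=p[~np.isnan(p[:,0])]
s=p[(abs(p[:,2]-.187)<.006)&(np.hypot(p[:,0]-.657,p[:,1]+.075)<.05)]
import cv2
print(len(s),cv2.minAreaRect((s[:,:2]*1000).astype(np.float32)),np.percentile(s,[2,50,98],axis=0))
print([(d['p'],np.round(W[int(d['position'][1]),int(d['position'][0])],3)) for d in finder.spot_point('wrist','switch_grip')[:2]])
for y in (0,-30,-62): print(y,kin.ik([.657,-.075,.177],[180,0,y]))
save(c,'wrist5.png',scale=1.5)
```

```text
709 ((660.6763305664062, -74.74869537353516), (56.438621520996094, 13.094449996948242), 1.369274616241455) [[ 0.63386011 -0.08068706  0.18326438]
 [ 0.66128919 -0.07466128  0.18651637]
 [ 0.68765738 -0.06853233  0.18846354]]
[]
0 [  28.25272719   33.48450315  -37.46906775   91.86766965   22.27583031
   62.30058841 -105.11732637]
-30 [  24.90178424   32.17877072  -32.16383501   92.07781537   18.8695861
   61.23482657 -132.46258045]
-62 [  -2.89090892   28.50296477    8.15383848   93.91474667   -4.58222953
   57.90836588 -145.27622174]
```

View pics/wrist5.png

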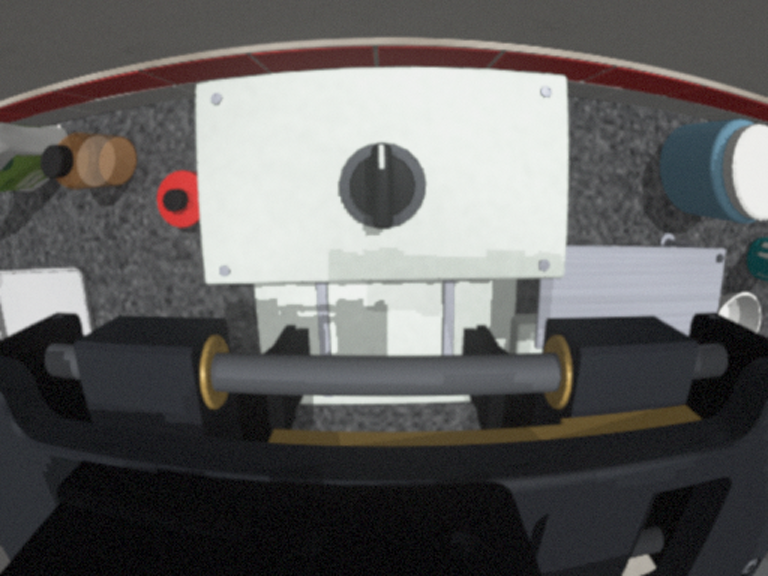

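The bar at (382,185) is along x, centred at (0.6607,-0.0747). I'll use yaw 180→118, which leaves more room on the last joint.

Run:
```python
from h import *
P=[.6607,-.0747]; set_gripper(0.05)
bot.goto([*P,.26],[180,0,181.4]); bot.move_linear([*P,.178],speed=.1); set_gripper(0.0,squeeze=30)
s=monitor.read_state(); print(s['width'],s['q'],np.round(s['ft_force'],1),np.round(s['moment'],2))
try:
    for y in (160,140,130,125,122,120):
        bot.move_linear([*P,.178],[180,0,y],speed=.08); s=monitor.read_state(); print(y,np.round(s['moment'],2),np.round(s['ft_force'],1),s['tool_rot'][2],s['t'])
        if abs(s['moment'][2])>1.5: break
    bot.sleep(.3)
    bot.move_linear([*P,.178],[180,0,181.4],speed=.08)
except bot.PlanningError as e: print('PE',e)
print(monitor.read_state()['t'])
```

```text
0.01405874334911005 [ 42.23156451  44.68861244 -64.64892477  90.44286867  41.88415511
  72.14884629  61.90984196] [ 0.2  0.4 -0.1] [ 0.09 -0.09 -0.13]
160 [-0.05 -0.12  0.06] [ 0.2 -0.9  1. ] 160.11137713048916 72.5
140 [-0.13 -0.14  0.08] [-0.4 -0.5  0.8] 140.1540021494594 73.0
130 [-0.19 -0.03  0.09] [-1.1 -0.7  1.3] 130.2211610683683 73.325
125 [-0.32  0.02  0.11] [-0.7 -2.1  1.1] 125.21948653083598 73.575
122 [-0.44  0.04  0.14] [-0.7 -0.5  1.6] 122.17101765719505 73.825
120 [-0.38  0.02  0.4 ] [-1.1 -2.6  2.1] 120.14862366995523 74.075
75.6
```

Run:
```python
from h import *
from wf import fit
P=[.6607,-.0747]; set_gripper(0.05); bot.move_linear([*P,.30],speed=.2)
bot.goto([.58,-.075,.34],[180,0,0]); c=cam('wrist'); p=cloud(c).reshape(-1,3); p=p[~np.isnan(p[:,0])]
s=p[(abs(p[:,2]-.187)<.006)&(np.hypot(p[:,0]-.657,p[:,1]+.075)<.05)]; print(cv2.minAreaRect((s[:,:2]*1000).astype(np.float32)))
set_gripper(0.0); ori=[180,0,0]
for i in range(3):
    th,log=stroke(268,136 if i<2 else 180,ori,fmax=15 if i==2 else 25); print(th,log[1:5],log[-3:]); lift(th,7)
    c=cam('wrist'); W=cloud(c); print(fit(W,AX)[2:4],monitor.read_state()['t'])
d=finder.cut_out('wrist','carriage')
if d: print(np.nanpercentile(W[d[0]['pixels']],[2,98],axis=0))
bot.goto([CAR[0]-.03,CAR[1],0.28],[180,0,0])
c=cam('wrist'); save(c,'wrist6.png',scale=1.5); W=cloud(c); print([knob(W,CAR+[0,s],0.028,.06) for s in (.05,-.05)])
```

```text
((660.39453125, -74.91632080078125), (57.55039978027344, 13.196466445922852), 0.11593083292245865)
136 [(260, 0.4, 0.8), (256, 3.7, 3.7), (252, 5.8, 6.4), (248, 6.3, 7.3)] [(144, 6.1, 6.8), (140, 6.5, 7.3), (136, 5.3, 5.8)]
(array([ 0.48918378, -0.33151801]), np.float64(2.0254856228876763)) 91.8167
136 [(260, -0.7, 1.5), (256, 4.2, 5.0), (252, 5.3, 6.2), (248, 5.2, 6.8)] [(144, 7.0, 7.7), (140, 6.7, 6.9), (136, 6.2, 6.7)]
(array([ 0.4891958 , -0.33145983]), np.float64(1.8596318178618512)) 102.4583
188 [(260, -0.2, 1.5), (256, 4.7, 4.8), (252, 6.4, 6.7), (248, 7.1, 7.7)] [(196, 4.8, 5.5), (192, 6.1, 6.3), (188, 16.0, 17.3)]
(array([ 0.48879851, -0.33283409]), np.float64(0.9006693876299605)) 109.85
[[ 0.40853185 -0.20197305  0.02570523]
 [ 0.52364293  0.01816238  0.0296313 ]]
[(array([ 0.46657593, -0.02744927]), 342), (array([ 0.42938589, -0.13315343]), 354)]
```

View pics/wrist6.png

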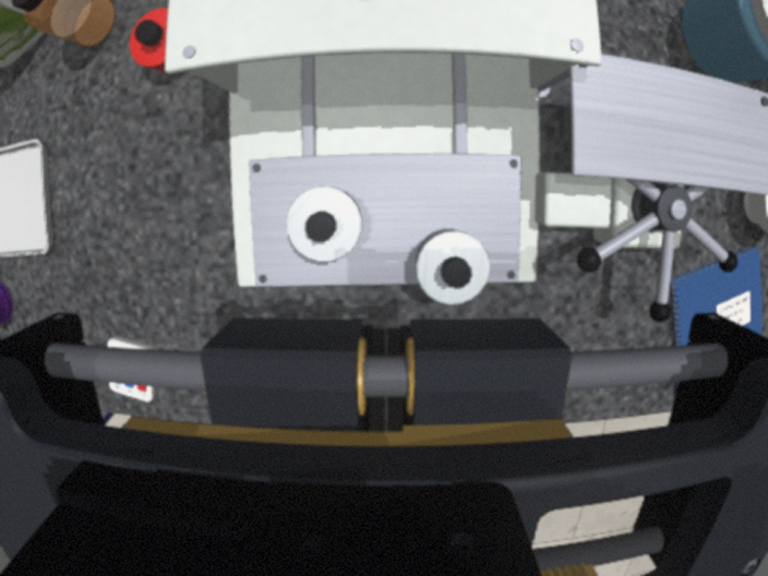

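The tin at (455,272) was knocked aside but still stands on the carriage, centred at (0.429,-0.133). I'll fetch it first.

```bash
sed -i 's/g\[0\]-0.03,g\[1\],z0+0.20/max(g[0]-0.03,0.415),g[1],z0+0.20/' h.py
python3 - <<'E'
from h import *
TR=np.array([.511,.416])
ok=pick((.4294,-.1332),.028); print(ok)
if ok:
    bot.goto([.47,.42,.22],[180,0,0]); c=cam('wrist'); W=cloud(c)
    d=finder.cut_out('wrist','tray')
    for x in d[:2]: print(x['p'],np.nanpercentile(W[x['pixels']],[1,99],axis=0))
    place(TR+[0,0.05],0.002)
    ok=pick((.4665,-.0274),.028); print(ok)
    if ok: place(TR+[0,-0.05],0.002)
bot.goto([.45,.416,.30],[180,0,0]); c=cam('wrist'); save(c,'wrist7.png',scale=1.5); W=cloud(c)
print([knob(W,TR+[0,s],0.002,.05) for s in (.05,-.05)],monitor.read_state()['t'])
for x in finder.cut_out('wrist','tray')[:2]: print(x['p'],np.nanpercentile(W[x['pixels']],[1,99],axis=0))
E
```

```text
knob [ 0.42912698 -0.13341934] 462 guess (0.4294, -0.1332)
width 0.023026762819316142 25.000176660250872
width 0.022666197706927252
True
0.68 [[ 0.3866174   0.61057024 -0.00081364]
 [ 0.48178611  0.75855121  0.01292926]]
0.57 [[ 4.42861200e-01  3.13329647e-01 -4.85292787e-04]
 [ 5.74861302e-01  5.15517392e-01  1.77109853e-02]]
F [ 0.1  0.2 -2.4]
knob [ 0.46635301 -0.02753557] 459 guess (0.4665, -0.0274)
width 0.022897988103903935 25.00019377155695
width 0.022721494692256018
True
F [-0.1  0.3 -1.8]
[(array([0.5114912 , 0.46577151]), 266), (array([0.51134436, 0.36655399]), 262)] 129.2833
0.69 [[ 0.36740055  0.60404636 -0.00101032]
 [ 0.48108413  0.75800148  0.01311253]]
0.66 [[ 0.44125788  0.31302439 -0.00057873]
 [ 0.57534486  0.51574032  0.01785083]]
```

View pics/wrist7.png

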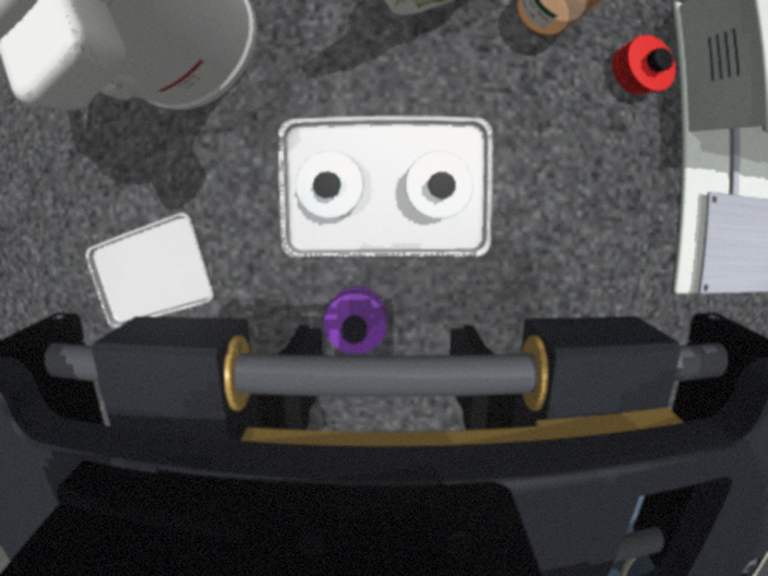

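Both tins stand in the large tray at (327,185) and (441,185), the carriage is out and the switch was seen back at rest. I'm handing it in.

```bash
python3 -c "
from h import *
print(order.close_job())"
```

```text
the job is handed in; nothing more can be done
None
```

I handed the job in at about 129 s with both steel tins (only two were present) UV-treated and standing in the large tray, the carriage fully out and the switch back at rest; one tin was knocked aside on the carriage but stayed upright, and no verdict came back.

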